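# Check a photometer with the amber standard and hold its shutter open at the mark

## Robot

A 6-joint arm with a two-finger parallel gripper is mounted at the origin on the work surface. World frame = base frame: x ahead of the robot, y to its left, z up, the work surface at z = 0. Lengths are in m, angles in rad, forces in N, time in s.
With the tool pointing down it reaches from about 0.325 to 0.9 m from the base axis. Payload 3.5 kg.
Tool frame: the origin (TCP) lies on the centre line of the jaws, within the pads' length; the fingertips stand 22 mm ahead of it and the grasp point (between the pads) lies 3 mm ahead of it; z points along the fingers, y is the direction in which the jaws open and shut (so a half turn about z gives the same grasp; the last joint's range is limited). The gripper opens to 85 mm and grips with 20 to 120 N. Pads are 22 mm wide; open, the fingers measure 114 mm over their backs; the gripper's body (76 mm by 85 mm) begins 54 mm behind the grasp point. The pads swing forward as they close: fully open they stand 13 mm farther back than shut.
Start: joints at [-1.338, 0.276, -0.026, 1.268, 0, 1.467], TCP at [0.206, -0.59, 0.253] pointing down, gripper open.
Joint ranges: [-3.12, 3.12], [-0.85, 1.88], [-1.08, 1.24], [-1.95, 2.15], [-1.57, 1.53], [-3.14, 3.14]. Speed limits (rad/s): [2.57, 2.57, 3.14, 3.14, 3.14, 3.14].

## Interface

Orientations are given as a unit quaternion [x, y, z, w].
In Python, from bench import manip gives the robot as it stands. The module is installed in compiled form; this text tells all that it offers.
- The arm moves only by the tool jog_arm, never from a script. Its argument "plan" is a list that holds one entry, the list of rows, each a list of 7 numbers: the shift along the tool's x, y, z in cm, then the turn, a rotation vector about the tool's x, y, z in rad, then the closure, from -1 (fully open) to 1 (shut). A call has 1 to 5 rows; each row shifts and turns the commanded pose from where the row before left it, along the tool's axes as they then stand; what a row does not reach is not made up. A row lasts 1/8 s, in which the tool goes at most 62.5 mm and 10.7 degrees, less where a joint would pass 70% of its speed; a pose out of reach is approached as far as the arm can. A call is refused whole if a number of a shift passes 6.25 or a number of a turn 0.188, either way. A call with a gripper value outside its range is refused whole. The fingers move at their own pace and stop on an object; the grip force is fixed at half the most. Time passes only in rows, so rows that do not move let the fingers close. It gives the time, the measured TCP pose, the force and the opening at its end, in the units of the state.
- manip.sense(): the state, without advancing time (a new reading comes with each control period).
- manip.snapshot(name): name is "side" or "top"; returns a dict with "color" (400x640x3 uint8, blue, green, red), "mtx" (3x3 intrinsics, pixels), "rvec" (rotation vector, rad) and "tvec" (3), from world to camera coordinates, as OpenCV has them. Camera axes: x right, y down, z forward; pixel columns grow to the right and rows downward; lengths in m; the calibration is good to about 2 mm. A picture is of the moment at which its call begins. There is no depth.
- manip.close_job(): hands the job in, once; it reports no verdict.
The state is a dict: "time_s": time; "joint_positions": joint angles; "qvel": joint speeds; "tau": joint torques, N m; "tcp_pos": TCP position; "tool_rot": TCP orientation; "ft_force": force on the tool from outside, world axes, zero at the start; "torque": the same for the moment, N m; "finger_gap": finger opening in m.
Only numpy, scipy, OpenCV 4.12 (cv2) and the standard library are available. Lean on these libraries where they do the work, as an engineer would, in place of code of your own. Each camera call takes 0.05 s, during which the arm holds its last target.

## Task

Take the amber glass standard out of the tray and stand it fully down in the photometer's well. Then pull the spring-return shutter slide out by its black handle until its red pointer is over the green mark clip, and keep holding it there: the program finishes while the hand still holds the slide at the mark. Leave the other standards and everything else on the bench where they are.

Things in the scene. Friction and masses are not known exactly. Their poses are not given: they have to be found in the camera images.
- photometer: White and grey bench photometer, fixed, 200 (x) x 180 (y) x 100 mm. Origin: centre of its underside; x points from its front (robot side) to its back; yaw varies. Its flat white deck, 80 mm high, covers x -100 to +40 mm; a display housing 100 mm high stands behind. The shutter slide leaves its front at y -30 mm; the well is in the deck at x -40, y +40 mm.
- well_floor (a point): Centre of the well's floor, 45 mm above the bench. The well is a square hole in the deck with a black rim, 24 mm wide, 35 mm deep, 3 mm chamfer, its sides along the photometer's x and y. Axes as the photometer's (z up).
- std_amber: Amber glass standard with an orange top: a loose solid square block, 20 x 20 x 75 mm, about 60 g, standing in one compartment of the tray. Origin: centre of its underside; z up its length; its sides are along its x and y. Standing in the well, it stands 40 mm proud of the deck.
- std_green: Green standard (green top), same shape, to be left in the tray.
- std_blue: Blue standard (blue top), same shape, to be left in the tray.
- std_clear: Clear standard (white top), same shape, to be left in the tray.
- tray: Fixed white tray 70 (x) x 230 (y) x 18 mm with one row of four compartments along its y, 55 mm or so apart, one standard in each, in any order. Walls 4 mm, floor 4 mm thick, so the standards' undersides are 4 mm above the bench. Origin: centre of its underside.
- shutter (a joint): How far the shutter slide is pulled out, in m: 0 is home (shut), 0.070 the stop. It comes straight out along the photometer's -x (towards the robot). A spring pulls it home: about 5 N at home, rising by 0.9 N per 10 mm.
- handle (a point): Grip point on the slide's black upright handle: a block 16 (x) x 26 (y) mm, 50 to 105 mm above the bench; this point is on its middle axis at 92.5 mm. Axes as the photometer's. At home the handle's middle is 65 mm before the front face. A steel bar 14 mm wide, top at 61 mm, joins it to the instrument; a thin pointer arm, top at 60 mm, reaches 58 mm to its right (-y).
- pointer (a point): The red pointer on the slide's side arm, directly above the scale rail; it moves with the slide and has the same x as the handle's middle. Axes as the photometer's.
- mark (a point): Middle of the top of the green mark clip, 50 mm above the bench, 10 mm long along the pull, on a fixed aluminium scale rail (16 mm wide, at photometer y -80 mm, out to x -230 mm). Fixed, but its place on the rail varies (30 to 50 mm of pull). Axes as the photometer's. The pointer is at the mark when both have the same x in these axes.
- reagent: Loose green glass bottle, 70 mm wide, 150 mm high, standing. Leave alone.
- vial: Small loose amber vial with a black cap, 28 mm wide, 55 mm high. Leave alone.
- dish: Loose shallow glass dish, 90 mm wide, 15 mm high. Leave alone.
- marker: Loose black marker pen, 125 mm long, lying on a sheet of paper. Leave alone.
Things that resemble listed ones, but are neither listed nor needed, are in the scene too. What is shaped like the std_amber but yellow is not meant.

How it is judged:
On the way, in this order (a step that is already met when the one before it is completed fails the run):
1. the amber standard stands fully down in the well, let go, with the shutter slide home (horizontal distance between std_amber and well_floor below 0.005 m and z of std_amber in the frame of well_floor between -0.004 and 0.004 m and angle between std_amber's own z axis and vertical below 0.1 rad and contact force between the fingers and std_amber below 0.1 N and value of joint shutter below 0.006 m), for 0.2 s.
2. the slide is held with its pointer over the green clip (x of pointer in the frame of mark between -0.006 and 0.006 m and contact force between the fingers and photometer above 2 N), for 0.5 s.
At the end, for the whole second after the job is handed in: The amber standard stands in the well (5 mm of its centre, 4 mm of its floor), untouched by the fingers; the fingers hold the slide still (over 2 N), its pointer within 6 mm of the clip's middle along the pull; other standards and bystanders within 30 mm of their starts (all of step 2 and horizontal distance between std_amber and well_floor below 0.005 m and z of std_amber in the frame of well_floor between -0.004 and 0.004 m and angle between std_amber's own z axis and vertical below 0.1 rad and contact force between the fingers and std_amber below 0.1 N and velocity of joint shutter between -0.01 and 0.01 m/s and distance of each of std_green, std_blue, std_clear, reagent, vial, dish, marker from where it was at the start of the episode below 0.03 m); the arm keeps its last pose, push and grip.
It fails at once if another standard is moved by over 30 mm (distance of any of std_green, std_blue, std_clear from where it was at the start of the episode above 0.03 m).
It fails at once if a bystander is moved by over 30 mm (distance of any of reagent, vial, dish, marker from where it was at the start of the episode above 0.03 m).
It also fails if it takes over 53 s, if anything falls off the work surface, if the arm or the gripper's body presses on something with over 40 N, if the wrist force passes 120 N, or if a joint passes its speed limit or range.

## Working session

There is one attempt and no reset: what is moved stays moved. The work goes in short steps, Python scripts to look and compute and a tool call to move; the robot and the scene stay as the last step left them, time stands still between calls to the robot, and variables do not carry over. Pictures are saved under pics/ and viewed, and the job is handed in when it is done.

Besides the shell and the picture viewer there is one more tool, called after ">>>" by a JSON object that holds its "op" and its "data". jog_arm: Moves the arm, as the interface text tells. Its arguments: {"type":"object","properties":{"plan":{"type":"array","items":{"type":"array","items":{"type":"array","items":{"type":"number"}}}}},"required":["plan"]}

```bash
mkdir -p pics; cat > h.py <<'E'
import numpy as np, cv2
from bench import manip
def snap(n,f):
    s=manip.snapshot(n); cv2.imwrite('pics/'+f,s['color']); np.savez('pics/'+f[:-4]+'.npz',**s); return s
def load(f): return dict(np.load('pics/'+f+'.npz'))
def ray(s,u,v):
    R,_=cv2.Rodrigues(s['rvec']); t=np.array(s['tvec']).ravel()
    d=R.T@np.linalg.inv(s['mtx'])@np.array([u,v,1.]); return -R.T@t,d
def onz(s,u,v,z):
    c,d=ray(s,u,v); return c+d*(z-c[2])/d[2]
def proj(s,p):
    return cv2.projectPoints(np.array(p,float).reshape(-1,1,3),s['rvec'],s['tvec'],s['mtx'],None)[0].reshape(-1,2)
E
python3 - <<'E'
from h import *
for n in('top','side'):
    s=snap(n,n+'0.png'); print(n,ray(s,320,200))
print(manip.sense())
E
```

```text
top (array([ 0.26920246, -0.05906673,  1.45332952]), array([ 0.21340731, -0.0115291 , -0.97695871]))
side (array([0.40623599, 0.63452182, 0.70386704]), array([ 0.15869688, -0.7512345 , -0.6409849 ]))
{'time_s': 0.1, 'joint_positions': array([-1.33842490e+00,  2.77050787e-01, -2.77146518e-02,  1.26802465e+00,
        1.55007688e-06,  1.46740286e+00]), 'qvel': array([ 3.95410074e-04, -9.71906856e-04,  3.48829065e-03, -4.98793679e-04,
       -9.48795764e-05,  2.66908653e-04]), 'tau': array([ 1.04526043e-05, -4.46709037e+01,  2.96128500e+01,  8.43822956e-03,
       -5.81694121e-05, -3.93197197e-06]), 'tcp_pos': array([ 0.20577522, -0.58945952,  0.25228901]), 'tool_rot': array([ 9.85940320e-01,  1.67094860e-01, -6.34699823e-05, -9.94860664e-04]), 'ft_force': array([-0.57800914, -0.62293037, -0.3180737 ]), 'torque': array([ 0.01772214, -0.05253616,  0.00285078]), 'finger_gap': 0.08547316498760145}
```

View pics/top0.png

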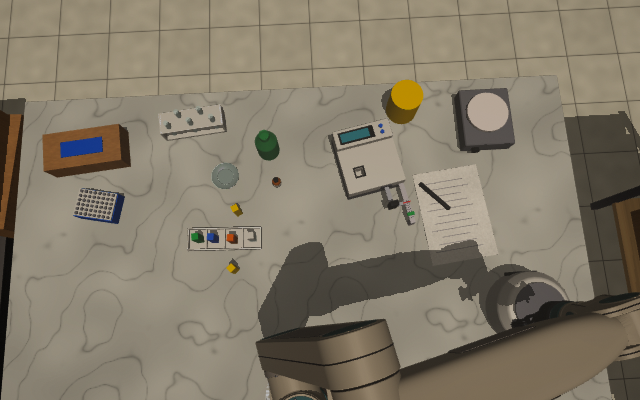

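View pics/side0.png

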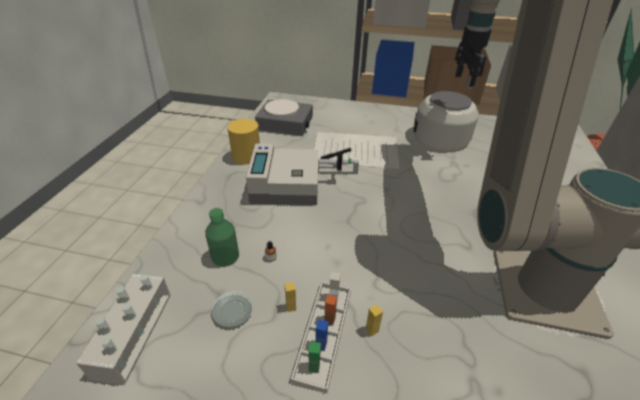

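The top view shows the tray at about (225,238) holding green (197,237), blue (213,237), orange (232,238) and clear (252,235). Two yellow look-alikes stand outside it at (237,209) and (233,267). The orange-topped block in the tray fits std_amber; I'll confirm that in crops.

```bash
python3 - <<'E'
from h import *
t=cv2.imread('pics/top0.png'); s=cv2.imread('pics/side0.png')
a=cv2.resize(t[190:290,170:290],None,fx=5,fy=5,interpolation=cv2.INTER_CUBIC)
b=cv2.resize(t[110:230,320:440],None,fx=5,fy=5,interpolation=cv2.INTER_CUBIC)
c=cv2.resize(s[255:395,270:400],None,fx=4,fy=4,interpolation=cv2.INTER_CUBIC)
d=cv2.resize(s[130:215,235:375],None,fx=5,fy=5,interpolation=cv2.INTER_CUBIC)
for n,i in zip('abcd',(a,b,c,d)): cv2.imwrite(f'pics/c_{n}.png',i)
E
```

```text
(no output)
```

View pics/c_a.png

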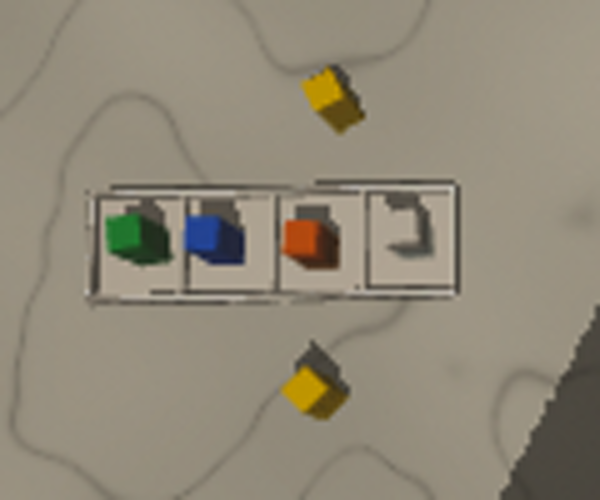

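View pics/c_b.png

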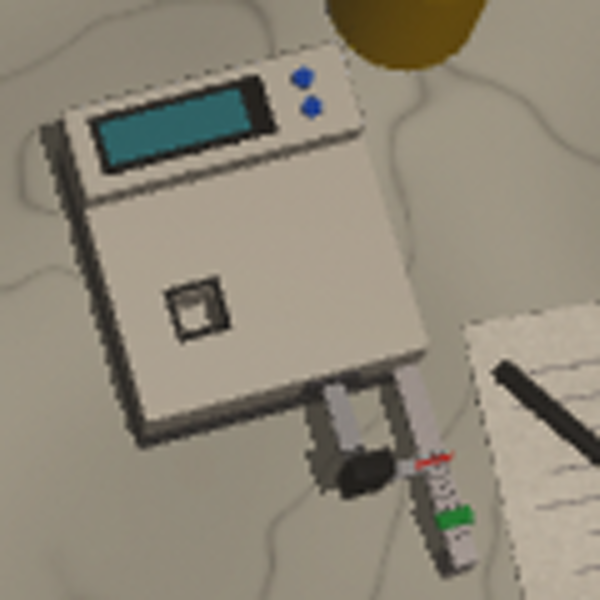

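View pics/c_c.png

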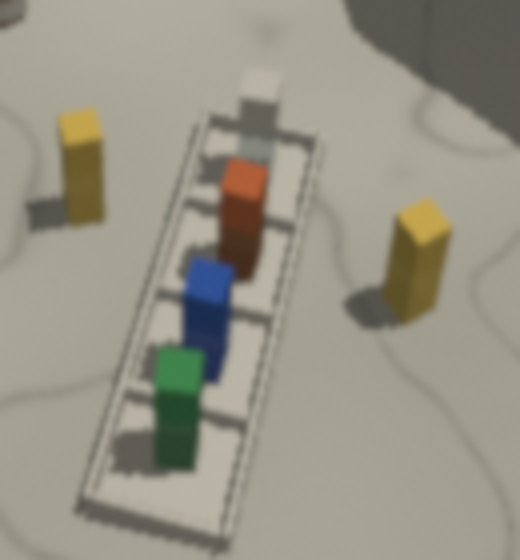

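View pics/c_d.png

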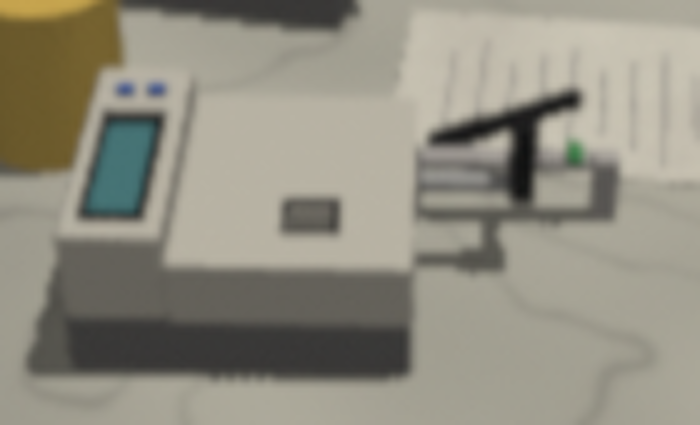

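The crops show the block at top (230,238), side (331,300): orange top, amber sides, inside the tray. The yellow ones are outside it. So std_amber is the orange-topped block in the third compartment. Next I'll measure it.

```bash
cat >> h.py <<'E'
def yawof(a,b): d=b-a; return np.degrees(np.arctan2(d[1],d[0]))
E
python3 - <<'E'
from h import *
np.set_printoptions(precision=4,suppress=True)
T=load('top0');S=load('side0')
def comp(s,box,lo,hi):
    x0,y0,x1,y1=box; h=cv2.cvtColor(s['color'][y0:y1,x0:x1],cv2.COLOR_BGR2HSV)
    return cv2.inRange(h,np.array(lo),np.array(hi))
hs=cv2.cvtColor(T['color'],cv2.COLOR_BGR2HSV)
print(hs[231:246,224:241,2]); print(hs[231:246,224:241,0])
hs2=cv2.cvtColor(S['color'],cv2.COLOR_BGR2HSV)
print(hs2[290:330,330,:].tolist())
# tray corners (top) at z=.018
c=lambda x,y,ox,oy:((x+.5)/5-.5+ox,(y+.5)/5-.5+oy)
for p in [(92,190),(458,185),(458,295),(92,300)]: print('tray',onz(T,*c(*p,170,190),.018))
P={k:onz(T,*c(*p,320,110),z) for k,(p,z) in dict(fl=((145,420),.08),fr=((427,350),.08),hr=((362,128),.1),hl=((62,112),.1),bl=((85,203),.08)).items()}
print(P); print('front',yawof(P['fr'],P['fl'])-90, np.linalg.norm(P['fl']-P['fr']), 'left',yawof(P['fl'],P['bl']),np.linalg.norm(P['bl']-P['fl']))
for p in [(165,290),(215,275),(230,327),(182,342)]: print('well',onz(T,*c(*p,320,110),.08))
print('handle',onz(T,*c(368,473,320,110),.105),'mark',onz(T,*c(455,517,320,110),.05),'ptr',onz(T,*c(434,462,320,110),.055))
E
```

```text
[[173  96 170 173 173  99  93  93  93  93  94  93 170 172 174 173 173]
 [172  92 170 173 173  93  86  86  87  86  86  87 169 173 173 173 173]
 [172  93 169 172 173  92  86  87  86  86  86  86 170 173 173 173 173]
 [172  78 169 177 176 174 174 175 153 126  85  86  93 171 173 173 173]
 [173  76 170 176 178 177 177 178 177 126  75  79  86  94 170 174 173]
 [172  76 170 177 178 178 177 178 177 127  74  59  69  85 170 173 174]
 [172  76 170 177 178 178 177 178 177 102  71  58  54  81 170 173 173]
 [173  97 171 178 178 178 178 178 178 100  72  59  54  59 170 173 173]
 [173  98 173 177 177 177 177 177 178 101  72  58  54  81 170 173 173]
 [173  98 152 155 156 156 155 155 155  98  72  55  54  82 170 173 174]
 [172  98 170 153 113  93  91  90  91  84  75  55  53  82 170 173 173]
 [173  98 170 172 170 120  71  64  64  63  63  58  53  82 170 174 174]
 [173  99 170 174 173 171 144  92  88  87  89  89  87 113 172 174 174]
 [173  99 170 173 173 174 172 169 170 170 169 169 170 171 174 174 174]
 [172  99 170 173 173 173 173 173 173 173 173 174 174 174 174 174 175]]
[[18 21 18 18 19 18 19 18 18 19 18
[... 1313 characters left out ...]
, 42, 108], [21, 29, 152], [24, 27, 178], [23, 28, 184], [22, 26, 183]]
tray [0.5167 0.3409 0.018 ]
tray [0.5076 0.1121 0.018 ]
tray [0.4387 0.114  0.018 ]
tray [0.4477 0.3406 0.018 ]
{'fl': array([ 0.5844, -0.1629,  0.08  ]), 'fr': array([ 0.6189, -0.3376,  0.08  ]), 'hr': array([ 0.7561, -0.3065,  0.1   ]), 'hl': array([ 0.7765, -0.1234,  0.1   ]), 'bl': array([ 0.7239, -0.135 ,  0.08  ])}
front 11.172803729387624 0.1779811783670931 left 11.318832029477688 0.14229419512015082
well [ 0.6654 -0.1806  0.08  ]
well [ 0.6733 -0.2119  0.08  ]
well [ 0.6398 -0.2187  0.08  ]
well [ 0.632  -0.1887  0.08  ]
handle [ 0.5394 -0.2908  0.105 ] mark [ 0.52   -0.3512  0.05  ] ptr [ 0.5541 -0.3404  0.055 ]
```

```bash
python3 - <<'E'
from h import *
np.set_printoptions(precision=4,suppress=True)
T=load('top0');S=load('side0')
def topface(s,box,vth,name):
    x0,y0,x1,y1=box; k=12
    c=cv2.resize(s['color'][y0:y1,x0:x1],None,fx=k,fy=k,interpolation=cv2.INTER_CUBIC)
    h=cv2.cvtColor(c,cv2.COLOR_BGR2HSV)
    m=((h[...,0]<16)&(h[...,1]>110)&(h[...,2]>vth)).astype(np.uint8)*255
    ct=max(cv2.findContours(m,cv2.RETR_EXTERNAL,cv2.CHAIN_APPROX_NONE)[0],key=cv2.contourArea).astype(np.float32).reshape(-1,2)
    px=(ct+.5)/k-.5+[x0,y0]
    w=np.array([onz(s,*p,.079) for p in px])[:,:2]
    r=cv2.minAreaRect((w*1000).astype(np.float32)); print(name,r)
    M=cv2.moments((w*1000).astype(np.float32)); print('centroid',M['m10']/M['m00'],M['m01']/M['m00'],'area',M['m00'])
    cv2.drawContours(c,[ct.astype(int).reshape(-1,1,2)],-1,(255,255,255),1); cv2.imwrite('pics/m_%s.png'%name,c)
topface(T,(218,226,248,250),140,'t')
topface(S,(315,282,350,332),130,'s')
# rail direction (z .05)
c=lambda x,y:((x+.5)/5-.5+320,(y+.5)/5-.5+110)
a=onz(T,*c(462,570),.045);b=onz(T,*c(407,370),.045);print('rail',a,b,yawof(a,b))
a=onz(T,*c(362,128),.1);b=onz(T,*c(340,40),.1);print('hous',yawof(a,b));a=onz(T,*c(362,128),.1);b=onz(T,*c(85,203),.1);print('hous front',yawof(a,b)-90)
E
```

```text
t ((470.6448059082031, 200.78489685058594), (20.299232482910156, 22.652009963989258), 83.82575225830078)
centroid 471.2930207638759 200.74273903766064 area 384.3924776762724
s ((471.50665283203125, 199.4588623046875), (21.465221405029297, 22.279216766357422), 88.63272094726562)
centroid 471.9235696148379 199.50290373870268 area 420.8251224984415
rail [ 0.4877 -0.3534  0.045 ] [ 0.6156 -0.331   0.045 ] 9.922797999155216
hous 8.523449413857374
hous front 12.688934120624424
```

View pics/m_t.png

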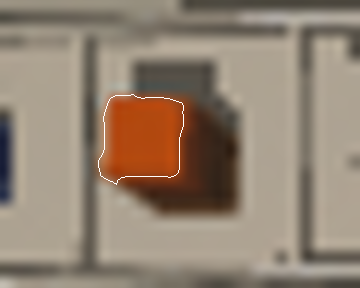

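View pics/m_s.png

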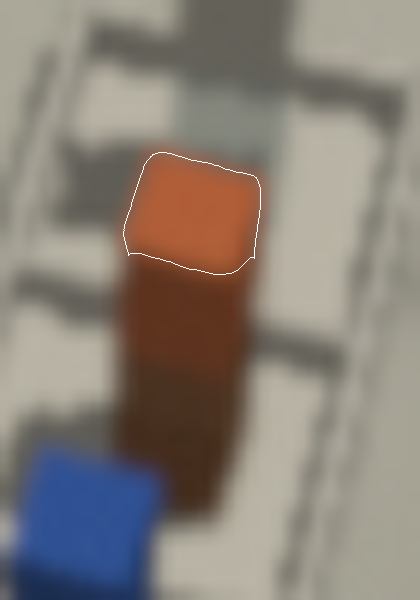

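>>> {"op": "jog_arm", "data": {"plan": [[[0,0,0,0,0,-0.17,-1],[0,0,0,0,0,-0.17,-1],[0,0,0,0,0,-0.17,-1],[0,0,0,0,0,-0.17,-1],[0,0,0,0,0,-0.17,-1]]]}}

```text
time_s: 0.72
tcp_pos: [0.2058, -0.5896, 0.2526]
tool_rot: [0.828, 0.561, 0.0, -0.001]
ft_force: [0.1, 0.4, -0.6]
finger_gap: 0.0853
```

>>> {"op": "jog_arm", "data": {"plan": [[[0,0,0,0,0,-0.17,-1],[0,0,0,0,0,-0.17,-1],[5.5,1.8,0,0,0,0,-1],[5.5,1.8,0,0,0,0,-1],[5.5,1.8,0,0,0,0,-1]]]}}

```text
time_s: 1.35
tcp_pos: [0.2675, -0.4258, 0.2527]
tool_rot: [0.723, 0.691, 0.0, -0.0]
ft_force: [0.9, 0.3, 0.5]
finger_gap: 0.0855
```

>>> {"op": "jog_arm", "data": {"plan": [[[5.5,1.8,0,0,0,0,-1],[5.5,1.8,0,0,0,0,-1],[5.5,1.8,0,0,0,0,-1],[5.5,1.8,0,0,0,0,-1],[5.5,1.8,0,0,0,0,-1]]]}}

```text
time_s: 1.98
tcp_pos: [0.3697, -0.1552, 0.2531]
tool_rot: [0.723, 0.691, 0.0, 0.0]
ft_force: [2.0, 0.6, -0.1]
finger_gap: 0.0854
```

>>> {"op": "jog_arm", "data": {"plan": [[[5.5,1.8,0,0,0,0,-1],[5.5,1.8,0,0,0,0,-1],[5.5,1.8,0,0,0,0,-1],[5.5,1.8,0,0,0,0,-1],[0,0,0,0,0,0,-1]]]}}

```text
time_s: 2.6
tcp_pos: [0.4519, 0.0628, 0.2529]
tool_rot: [0.721, 0.693, 0.0, -0.0]
ft_force: [-0.3, -0.3, -0.9]
finger_gap: 0.0857
```

```bash
cat >> h.py <<'E'
from scipy.spatial.transform import Rotation as Ro
def todo(tgt,yaw):
    st=manip.sense(); R=Ro.from_quat(st['tool_rot']); y=R.as_matrix()[:,1]
    ps=np.radians(yaw); Y=np.array([np.cos(ps),np.sin(ps),0]);Z=np.array([0,0,-1.]);X=np.cross(Y,Z)
    D=Ro.from_matrix(np.stack([X,Y,Z],1))
    d=np.array(tgt)-st['tcp_pos']
    print('t',round(st['time_s'],2),'pos',st['tcp_pos'].round(4),'yaw',round(np.degrees(np.arctan2(y[1],y[0])),2),'F',st['ft_force'].round(1),'gap',round(st['finger_gap'],4))
    print('turn',(R.inv()*D).as_rotvec().round(4),'shift cm now-axes',(R.inv().apply(d)*100).round(2),'after-turn axes',(D.inv().apply(d)*100).round(2))
E
python3 -c "
from h import *
todo([.4715,.2,.068],-2.5)"
```

```text
t 2.6 pos [0.4519 0.0628 0.2529] yaw -2.2 F [-0.3 -0.3 -0.9] gap 0.0857
turn [-0.0003 -0.0007  0.0052] shift cm now-axes [13.77  1.44 18.5 ] after-turn axes [13.79  1.36 18.49]
```

>>> {"op": "jog_arm", "data": {"plan": [[[4.6,0.48,0,0,0,0,-1],[4.6,0.48,0,0,0,0,-1],[4.57,0.48,0,0,0,0,-1],[0,0,4,0,0,0,-1],[0,0,4,0,0,0,-1]]]}}

```text
time_s: 3.22
tcp_pos: [0.4723, 0.1962, 0.1726]
tool_rot: [0.723, 0.691, 0.0, 0.0]
ft_force: [-0.7, 0.1, 0.3]
finger_gap: 0.0857
```

```bash
python3 -c "
from h import *
todo([.4715,.2,.068],-2.5)
snap('top','top1.png');s=snap('side','side1.png')
cv2.imwrite('pics/s1.png',cv2.resize(s['color'][150:400,200:480],None,fx=2.5,fy=2.3,interpolation=cv2.INTER_CUBIC))"
```

```text
t 3.23 pos [0.4723 0.1962 0.1726] yaw -2.57 F [-0.7  0.1  0.3] gap 0.0857
turn [ 0.001   0.0002 -0.0012] shift cm now-axes [ 0.38 -0.11 10.46] after-turn axes [ 0.38 -0.1  10.46]
```

View pics/s1.png

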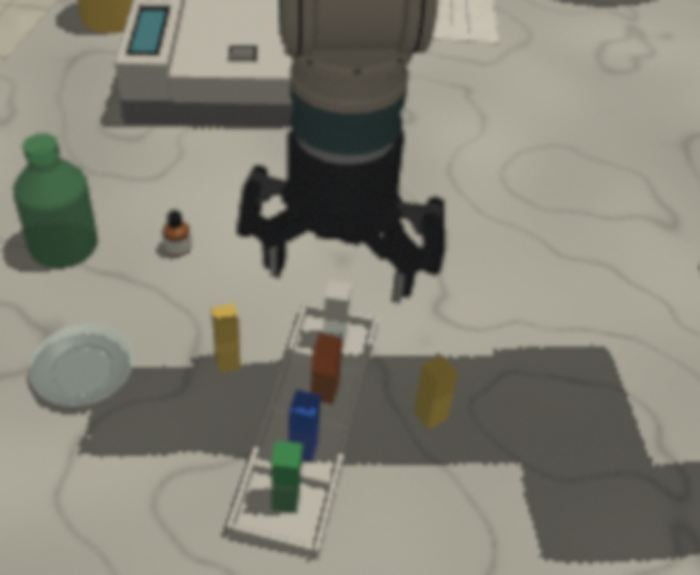

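The gripper is above the row, open along x, and nothing has been disturbed. I'll descend onto the orange-topped block.

>>> {"op": "jog_arm", "data": {"plan": [[[0.38,-0.1,3.5,0,0,0,-1],[0,0,3.5,0,0,0,-1],[0,0,2.5,0,0,0,-1],[0,0,0.96,0,0,0,-1],[0,0,0,0,0,0,-1]]]}}

```text
time_s: 3.95
tcp_pos: [0.4716, 0.1999, 0.0693]
tool_rot: [0.723, 0.691, 0.0, 0.0]
ft_force: [-0.1, -0.2, 0.6]
finger_gap: 0.0853
```

>>> {"op": "jog_arm", "data": {"plan": [[[0,0,0,0,0,0,1],[0,0,0,0,0,0,1],[0,0,0,0,0,0,1],[0,0,0,0,0,0,1],[0,0,0,0,0,0,1]]]}}

```text
time_s: 4.58
tcp_pos: [0.4717, 0.2005, 0.0693]
tool_rot: [0.723, 0.691, 0.001, 0.0]
ft_force: [-0.5, 0.7, 4.2]
finger_gap: 0.0193
```

>>> {"op": "jog_arm", "data": {"plan": [[[0,0,0,0,0,0,1],[0,0,0,0,0,0,1],[0,0,0,0,0,0,1]]]}}

```text
time_s: 4.95
tcp_pos: [0.4717, 0.2005, 0.0693]
tool_rot: [0.723, 0.691, 0.001, 0.0]
ft_force: [0.5, -0.1, 4.7]
finger_gap: 0.0193
```

```bash
python3 -c "
from h import *
todo([.4715,.2,.068],-2.5)
s=snap('top','top2.png');cv2.imwrite('pics/t2.png',cv2.resize(s['color'][160:290,150:300],None,fx=4,fy=4,interpolation=cv2.INTER_CUBIC))
s=snap('side','side2.png')
cv2.imwrite('pics/s2.png',cv2.resize(s['color'][200:400,220:440],None,fx=3,fy=3,interpolation=cv2.INTER_CUBIC))"
```

```text
t 4.95 pos [0.4717 0.2005 0.0693] yaw -2.57 F [ 0.5 -0.1  4.7] gap 0.0193
turn [ 0.001  -0.0004 -0.0013] shift cm now-axes [-0.05 -0.02  0.13] after-turn axes [-0.05 -0.02  0.13]
```

View pics/s2.png

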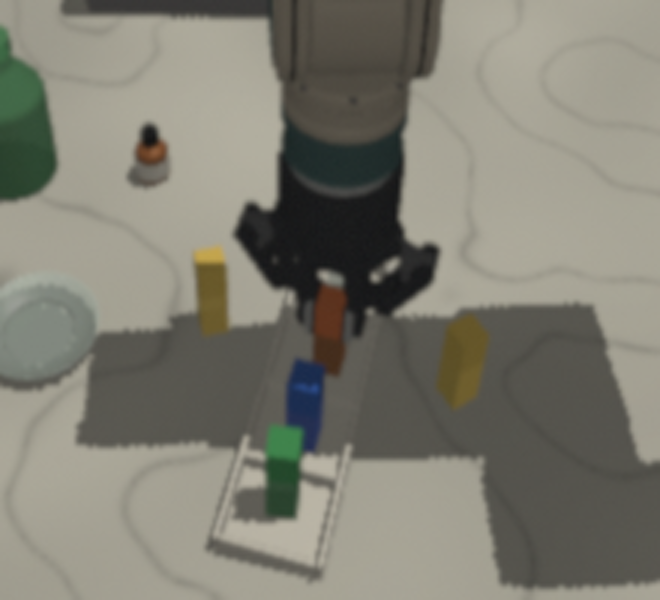

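>>> {"op": "jog_arm", "data": {"plan": [[[0,0,-2,0,0,0,1],[0,0,-4,0,0,0,1],[0,0,-4,0,0,0,1],[0,0,-4,0,0,-0.12,1],[0,0,0,0,0,-0.12,1]]]}}

```text
time_s: 5.68
tcp_pos: [0.4733, 0.2009, 0.212]
tool_rot: [0.633, 0.774, 0.003, 0.002]
ft_force: [0.8, -0.5, -1.5]
finger_gap: 0.0195
```

```bash
python3 -c "
from h import *
todo([.6527,-.2,.21],11.5)"
```

```text
t 5.67 pos [0.4733 0.2009 0.212 ] yaw 11.4 F [ 0.8 -0.5 -1.5] gap 0.0195
turn [ 0.0064 -0.0004 -0.0017] shift cm now-axes [-42.84   9.66   0.24] after-turn axes [-42.86   9.58   0.2 ]
```

>>> {"op": "jog_arm", "data": {"plan": [[[-5,1.1,0,0,0,0,1],[-5,1.1,0,0,0,0,1],[-5,1.1,0,0,0,0,1],[-5,1.1,0,0,0,0,1],[-5,1.1,0,0,0,0,1]]]}}

```text
time_s: 6.3
tcp_pos: [0.5733, -0.0358, 0.2077]
tool_rot: [0.635, 0.773, -0.0, -0.001]
ft_force: [1.7, 0.6, -1.2]
finger_gap: 0.019
```

>>> {"op": "jog_arm", "data": {"plan": [[[-4,0.9,0,0,0,0,1],[-4,0.9,0,0,0,0,1],[-3,0.7,0,0,0,0,1],[-2,0.5,0,0,0,0,1],[0,0,0,0,0,0,1]]]}}

```text
time_s: 6.92
tcp_pos: [0.6282, -0.1568, 0.2079]
tool_rot: [0.635, 0.772, -0.0, -0.001]
ft_force: [-0.7, 0.4, -0.9]
finger_gap: 0.0196
```

```bash
python3 -c "
from h import *
todo([.6527,-.2,.21],11.5)
s=snap('side','side3.png')
cv2.imwrite('pics/s3.png',cv2.resize(s['color'][60:240,200:400],None,fx=3.2,fy=3.2,interpolation=cv2.INTER_CUBIC))
s=snap('top','top3.png');cv2.imwrite('pics/t3.png',cv2.resize(s['color'][90:240,310:460],None,fx=4,fy=4,interpolation=cv2.INTER_CUBIC))"
```

```text
t 6.92 pos [ 0.6282 -0.1568  0.2079] yaw 11.1 F [-0.7  0.4 -0.9] gap 0.0196
turn [-0.0009 -0.0008 -0.007 ] shift cm now-axes [-4.71  1.57 -0.22] after-turn axes [-4.72  1.54 -0.21]
```

View pics/s3.png

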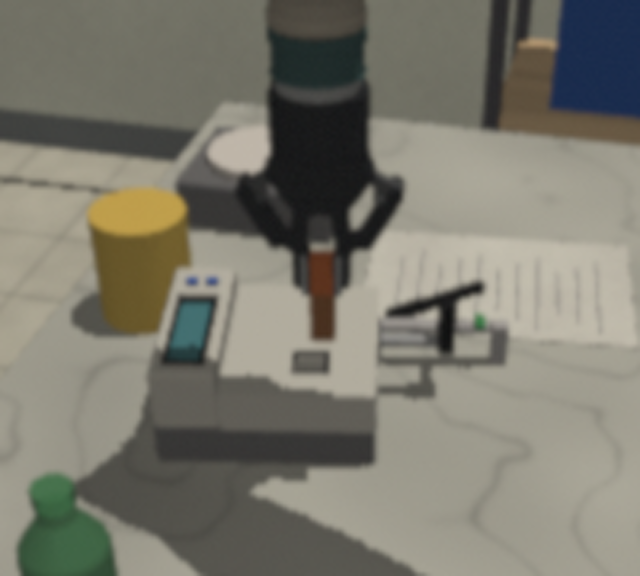

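View pics/t3.png

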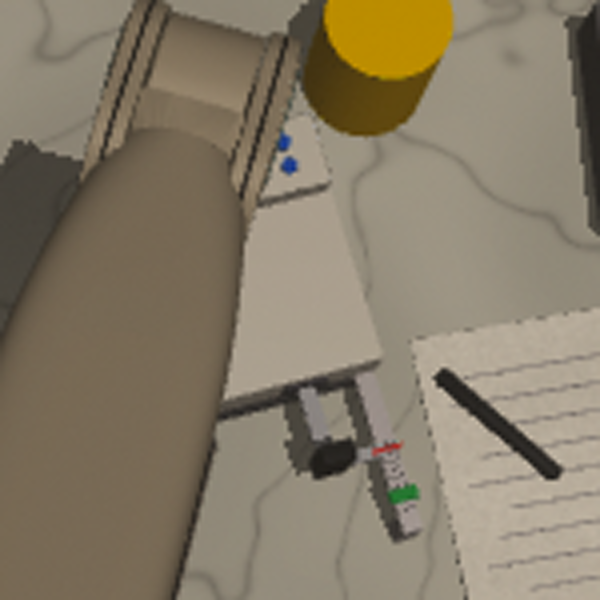

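```bash
python3 - <<'E'
from h import *
np.set_printoptions(precision=4,suppress=True)
T=load('top0');S=load('side0')
def blob(s,box,th,name):
    x0,y0,x1,y1=box;k=12
    c=cv2.resize(s['color'][y0:y1,x0:x1],None,fx=k,fy=k,interpolation=cv2.INTER_CUBIC)
    m=(c.max(2)<th).astype(np.uint8)*255
    ct=max(cv2.findContours(m,cv2.RETR_EXTERNAL,cv2.CHAIN_APPROX_NONE)[0],key=cv2.contourArea)
    w=np.array([onz(s,*p,.08) for p in (ct.reshape(-1,2)+.5)/k-.5+[x0,y0]])[:,:2]*1000
    M=cv2.moments(w.astype(np.float32));print(name,cv2.minAreaRect(w.astype(np.float32)),M['m10']/M['m00'],M['m01']/M['m00'])
    cv2.drawContours(c,[ct],-1,(0,0,255),1);return c
a=blob(T,(346,160,374,184),125,'t');b=blob(S,(284,164,310,182),130,'s')
b=cv2.resize(b,(a.shape[1],int(b.shape[0]*a.shape[1]/b.shape[1])));cv2.imwrite('pics/well.png',np.vstack([a,b]))
print(T['color'][160:184,346:374].max(2)[5:20])
E
```

```text
t ((652.2858276367188, -199.69558715820312), (36.80893325805664, 37.08797073364258), 12.722285270690918) 652.3639411744073 -199.67006307457484
s ((653.4591064453125, -200.822998046875), (33.82313919067383, 35.195621490478516), 14.493886947631836) 653.4136579189142 -201.08139137039177
[[171 171 171 171 171 171 172 172 171 171 171 171 172 170 171 136 105 100
  169 172 171 172 172 171 171 171 171 172]
 [171 171 171 171 171 171 171 171 171 171 171 137 102 101  56  48  42  64
  167 172 171 171 172 171 172 171 171 171]
 [171 171 171 171 172 171 171 172 104 100  58  48  44  58  84  97  66  42
  167 171 172 171 171 171 172 171 171 171]
 [172 171 171 171 171 172 133  59  45  49  84  98 116 102  88  83  94  43
   97 168 172 171 171 171 171 171 172 171]
 [172 171 171 172 171 171 169  52  69 105  88  88  90  88  87  68  79  46
   92 168 171 171 171 171 172 172 171 171]
 [171 171 171 172 171 171 171  98  58  87  87  86  87  87 125  74  64  55
   44 167 171 171 171 171 172 171 172 172]
 [171 172 171 171 171 171 171  96  44 108 126 115 140 167 169  82  64  70
   41 132 169 171 170 171 171 172 171 1
[... 240 characters left out ...]
171 171 172 171 171 171 171 171 100  46 167 171 171 171 171 169  82  64
   52  42 168 173 172 172 172 171 172 171]
 [172 171 171 172 172 172 172 172 168  53  98 169 172 171 105  71  60  43
   40  43 136 171 173 171 172 172 171 172]
 [172 171 172 171 172 172 172 171 172  71  87  71  69  55  45  41  90  92
  124 166 170 173 172 172 172 172 172 172]
 [172 172 173 172 172 172 172 172 172 102  49  41  58  91 128 166 169 168
  170 172 172 171 172 172 173 172 172 172]
 [173 172 172 172 172 172 172 172 172 169  95 164 168 169 170 172 172 172
  172 172 172 172 172 172 172 172 172 172]
 [173 172 172 172 172 172 172 171 172 172 169 172 172 172 172 172 172 172
  172 172 171 172 172 172 173 172 171 172]]
```

View pics/well.png

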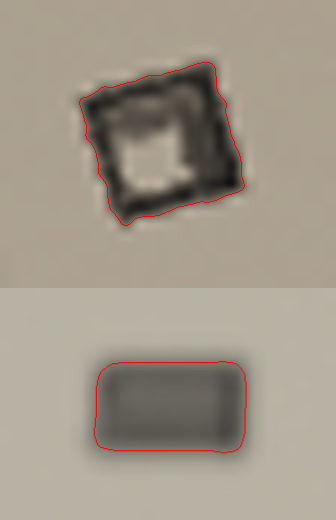

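>>> {"op": "jog_arm", "data": {"plan": [[[-2.4,0.78,0,0,0,-0.015,1],[-2.3,0.76,0,0,0,0,1],[0,0,2,0,0,0,1],[0,0,2,0,0,0,1],[0,0,0,0,0,0,1]]]}}

```text
time_s: 7.65
tcp_pos: [0.6504, -0.1971, 0.1658]
tool_rot: [0.629, 0.778, -0.001, -0.003]
ft_force: [-0.4, -0.3, -0.0]
finger_gap: 0.0192
```

```bash
python3 -c "
from h import *
todo([.6528,-.2003,.1103],12)
s=snap('side','side4.png')
cv2.imwrite('pics/s4.png',cv2.resize(s['color'][100:210,230:360],None,fx=5,fy=5,interpolation=cv2.INTER_CUBIC))"
```

```text
t 7.65 pos [ 0.6504 -0.1971  0.1658] yaw 12.1 F [-0.4 -0.3 -0. ] gap 0.0192
turn [-0.0049 -0.0036  0.0017] shift cm now-axes [-0.38  0.19  5.55] after-turn axes [-0.36  0.16  5.55]
```

View pics/s4.png

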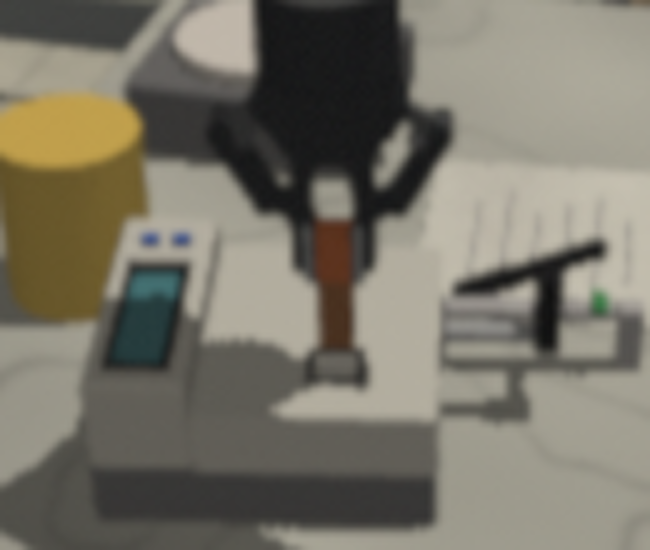

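>>> {"op": "jog_arm", "data": {"plan": [[[-0.38,0.18,0,-0.005,-0.003,0,1],[0,0,1.2,0,0,0,1],[0,0,0,0,0,0,1]]]}}

```text
time_s: 8.07
tcp_pos: [0.6545, -0.2021, 0.1556]
tool_rot: [0.629, 0.777, 0.001, 0.002]
ft_force: [-0.7, -0.6, -0.9]
finger_gap: 0.0194
```

```bash
python3 - <<'E'
from h import *
todo([.6528,-.2003,.1103],12)
s=snap('side','side5.png')
st=manip.sense();R=Ro.from_quat(st['tool_rot']).as_matrix();p=st['tcp_pos']
bot=p+R[:,2]*.0653
c=cv2.resize(s['color'][100:210,230:360],None,fx=5,fy=5,interpolation=cv2.INTER_CUBIC)
cs=[bot+R[:,0]*a*.01+R[:,1]*b*.01 for a,b in((1,1),(1,-1),(-1,-1),(-1,1))]
q=((proj(s,cs)-[230,100]+.5)*5-.5).astype(int); print(q.tolist())
cv2.polylines(c,[q],True,(255,0,255),1)
cv2.imwrite('pics/s5.png',c)
E
```

```text
t 8.07 pos [ 0.6545 -0.2021  0.1556] yaw 12.03 F [-0.7 -0.6 -0.9] gap 0.0194
turn [0.0033 0.0018 0.0005] shift cm now-axes [ 0.22 -0.15  4.52] after-turn axes [ 0.21 -0.13  4.53]
[[314, 358], [349, 359], [351, 339], [317, 338]]
```

View pics/s5.png

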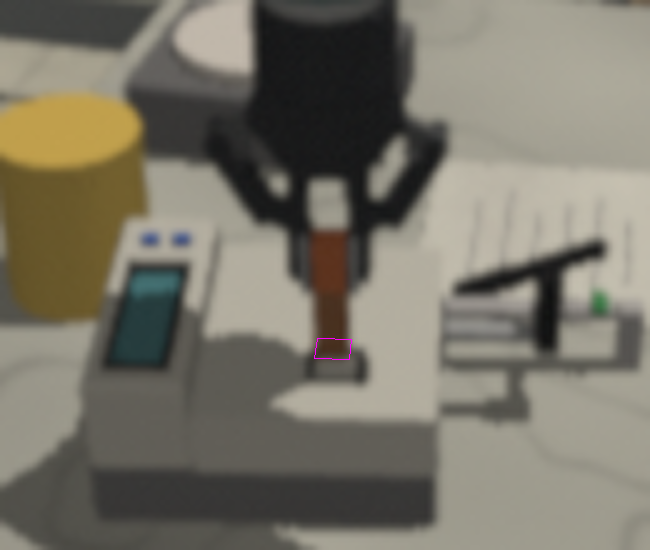

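>>> {"op": "jog_arm", "data": {"plan": [[[0.1,-0.06,0,0,0,0,1],[0,0,0,0,0,0,1],[0,0,0,0,0,0,1]]]}}

```text
time_s: 8.5
tcp_pos: [0.6547, -0.2016, 0.157]
tool_rot: [0.629, 0.777, 0.001, 0.003]
ft_force: [0.0, -0.4, -0.7]
finger_gap: 0.019
```

```bash
python3 -c "
from h import *
todo([.6528,-.2003,.1103],12)"
```

```text
t 8.5 pos [ 0.6547 -0.2016  0.157 ] yaw 12.03 F [ 0.  -0.4 -0.7] gap 0.019
turn [0.0053 0.0032 0.0005] shift cm now-axes [ 0.18 -0.18  4.66] after-turn axes [ 0.16 -0.16  4.67]
```

>>> {"op": "jog_arm", "data": {"plan": [[[0.16,-0.16,0.4,0.005,0.003,0,1],[0,0,0.4,0,0,0,1],[0,0,0,0,0,0,1],[0,0,0,0,0,0,1]]]}}

```text
time_s: 9.0
tcp_pos: [0.6526, -0.2002, 0.1486]
tool_rot: [0.629, 0.777, -0.0, -0.0]
ft_force: [-0.2, -0.0, -0.6]
finger_gap: 0.0192
```

```bash
python3 -c "
from h import *
todo([.6528,-.2003,.1103],12)"
```

```text
t 9.0 pos [ 0.6526 -0.2002  0.1486] yaw 12.04 F [-0.2 -0.  -0.6] gap 0.0192
turn [-0.0001 -0.0001  0.0006] shift cm now-axes [-0.01  0.01  3.83] after-turn axes [-0.01  0.01  3.83]
```

Aligned, with the block's bottom about 3 mm above the deck. I'll lower it and watch the force.

>>> {"op": "jog_arm", "data": {"plan": [[[0,0,0.5,0,0,0,1],[0,0,0.5,0,0,0,1],[0,0,0,0,0,0,1]]]}}

```text
time_s: 9.38
tcp_pos: [0.6521, -0.2, 0.1378]
tool_rot: [0.629, 0.777, -0.0, -0.001]
ft_force: [0.4, -0.1, -1.0]
finger_gap: 0.0191
```

```bash
python3 -c "
from h import *
todo([.6528,-.2003,.1103],12)"
```

```text
t 9.38 pos [ 0.6521 -0.2     0.1378] yaw 12.03 F [ 0.4 -0.1 -1. ] gap 0.0191
turn [-0.0013 -0.0009  0.0006] shift cm now-axes [-0.04  0.07  2.75] after-turn axes [-0.04  0.06  2.75]
```

>>> {"op": "jog_arm", "data": {"plan": [[[-0.02,0.04,0.6,0,0,0,1],[0,0,0.6,0,0,0,1],[0,0,0.6,0,0,0,1],[0,0,0.4,0,0,0,1],[0,0,0,0,0,0,1]]]}}

```text
time_s: 10.0
tcp_pos: [0.6527, -0.2002, 0.1161]
tool_rot: [0.629, 0.777, -0.0, -0.001]
ft_force: [0.6, 0.2, -0.5]
finger_gap: 0.0195
```

```bash
python3 -c "
from h import *
todo([.6528,-.2003,.1103],12)"
```

```text
t 10.0 pos [ 0.6527 -0.2002  0.1161] yaw 12.03 F [ 0.6  0.2 -0.5] gap 0.0195
turn [-0.0008 -0.0006  0.0006] shift cm now-axes [-0.01  0.01  0.58] after-turn axes [-0.01  0.01  0.58]
```

>>> {"op": "jog_arm", "data": {"plan": [[[0,0,0.3,0,0,0,1],[0,0,0.2,0,0,0,1],[0,0,0.1,0,0,0,1],[0,0,0,0,0,0,1]]]}}

```text
time_s: 10.5
tcp_pos: [0.653, -0.2004, 0.1106]
tool_rot: [0.629, 0.777, 0.0, -0.0]
ft_force: [-0.4, -0.7, 0.5]
finger_gap: 0.0194
```

```bash
python3 -c "
from h import *
todo([.6528,-.2003,.1103],12)"
```

```text
t 10.5 pos [ 0.653  -0.2004  0.1106] yaw 12.03 F [-0.4 -0.7  0.5] gap 0.0194
turn [-0.0001 -0.0001  0.0005] shift cm now-axes [ 0.01 -0.02  0.03] after-turn axes [ 0.01 -0.02  0.03]
```

>>> {"op": "jog_arm", "data": {"plan": [[[0,0,0.1,0,0,0,1],[0,0,0,0,0,0,1],[0,0,0,0,0,0,-0.2],[0,0,0,0,0,0,-0.2],[0,0,0,0,0,0,-0.2]]]}}

```text
time_s: 11.12
tcp_pos: [0.653, -0.2004, 0.1095]
tool_rot: [0.629, 0.777, -0.0, -0.0]
ft_force: [0.2, -0.1, -0.2]
finger_gap: 0.0509
```

>>> {"op": "jog_arm", "data": {"plan": [[[0,0,0,0,0,0,-0.2],[0,0,-2,0,0,0,-0.2],[0,0,-4,0,0,0,-0.2],[0,0,-4,0,0,0,-0.2],[0,0,0,0,0,0,-0.2]]]}}

```text
time_s: 11.75
tcp_pos: [0.6563, -0.2017, 0.2165]
tool_rot: [0.629, 0.777, 0.002, 0.005]
ft_force: [0.0, -0.6, 0.7]
finger_gap: 0.0512
```

```bash
python3 - <<'E'
from h import *
todo([.6528,-.2003,.1103],12)
s=snap('side','side6.png')
h=cv2.cvtColor(s['color'],cv2.COLOR_BGR2HSV)
c=cv2.resize(s['color'][100:210,230:360],None,fx=5,fy=5,interpolation=cv2.INTER_CUBIC)
a=np.radians(12);X=np.array([np.cos(a),np.sin(a)]);Y=np.array([-X[1],X[0]])
cs=[[*(np.array([.6528,-.2003])+X*i*.01+Y*j*.01),.12] for i,j in((1,1),(1,-1),(-1,-1),(-1,1))]
q=((proj(s,cs)-[230,100]+.5)*5-.5).astype(int)
cv2.polylines(c,[q],True,(255,0,255),1); cv2.imwrite('pics/s6.png',c)
E
```

```text
t 11.75 pos [ 0.6563 -0.2017  0.2165] yaw 12.04 F [ 0.  -0.6  0.7] gap 0.0512
turn [0.009  0.0062 0.0006] shift cm now-axes [ 0.27 -0.41 10.61] after-turn axes [ 0.21 -0.31 10.62]
```

View pics/s6.png

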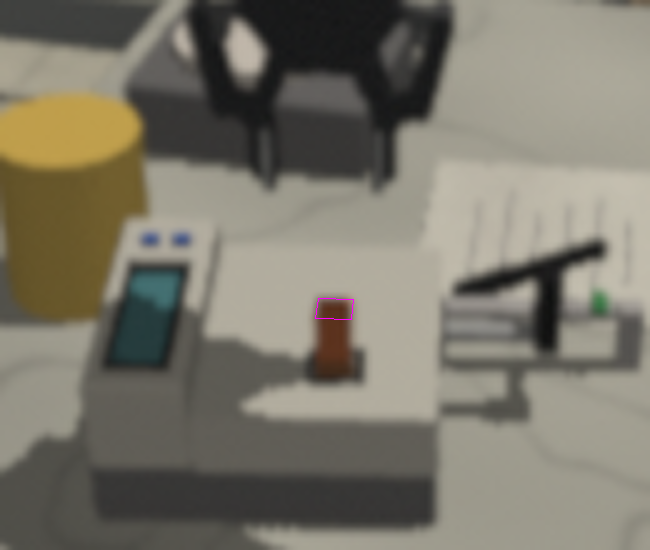

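The top face matches the predicted z = 0.12 outline, so the block is fully down. Next I'll measure the pointer, mark and handle.

```bash
python3 - <<'E'
from h import *
np.set_printoptions(precision=4,suppress=True)
for f,bg,br in (('top0',(400,205,420,222),(400,198,416,206)),('side6',(340,152,362,168),(325,145,362,175))):
    s=load(f)
    for nm,b in(('green',bg),('red',br)):
        x0,y0,x1,y1=b;k=10
        c=cv2.resize(s['color'][y0:y1,x0:x1],None,fx=k,fy=k,interpolation=cv2.INTER_CUBIC);h=cv2.cvtColor(c,cv2.COLOR_BGR2HSV)
        m=((h[...,0]>45)&(h[...,0]<85)&(h[...,1]>90)) if nm=='green' else (((h[...,0]<6)|(h[...,0]>170))&(h[...,1]>90))
        m=m.astype(np.uint8)*255
        cs=cv2.findContours(m,cv2.RETR_EXTERNAL,cv2.CHAIN_APPROX_NONE)[0]
        if not cs: print(f,nm,'none');continue
        ct=max(cs,key=cv2.contourArea);M=cv2.moments(ct)
        u=(M['m10']/M['m00']+.5)/k-.5+x0;v=(M['m01']/M['m00']+.5)/k-.5+y0
        print(f,nm,u,v,M['m00']/k/k,[onz(s,u,v,z) for z in(.05,.055,.06)])
        cv2.drawContours(c,[ct],-1,(255,255,0),1);cv2.imwrite(f'pics/{f}_{nm}.png',c)
# predicted overlay
for yaw in(11.3,12):
    a=np.radians(yaw);X=np.array([np.cos(a),np.sin(a)]);Y=np.array([-X[1],X[0]])
    w=np.array([.6528,-.2003]); print(yaw,'handle',w-.125*X-.07*Y,'ptr',w-.125*X-.12*Y)
T=load('top0');c=cv2.resize(T['color'][180:230,380:430],None,fx=12,fy=12,interpolation=cv2.INTER_CUBIC)
H=w-.125*X-.07*Y
for z in(.05,.105):
    q=((proj(T,[[*(H+X*i*.008+Y*j*.013),z] for i,j in((1,1),(1,-1),(-1,-1),(-1,1))])-[380,180]+.5)*12-.5).astype(int)
    cv2.polylines(c,[q],True,(255,0,255),1)
cv2.imwrite('pics/hd.png',c)
E
```

```text
top0 green 410.3378748180495 213.12266375545852 22.9 [array([ 0.5197, -0.3503,  0.05  ]), array([ 0.5188, -0.3493,  0.055 ]), array([ 0.5179, -0.3482,  0.06  ])]
top0 red 406.0901109611636 201.7081346528715 11.115 [array([ 0.5561, -0.3406,  0.05  ]), array([ 0.5551, -0.3396,  0.055 ]), array([ 0.554 , -0.3386,  0.06  ])]
side6 green 349.4544050862852 160.40449591280654 3.6700000000000004 [array([ 0.5204, -0.3461,  0.05  ]), array([ 0.5195, -0.3386,  0.055 ]), array([ 0.5187, -0.3311,  0.06  ])]
side6 red none
11.3 handle [ 0.5439 -0.2934] ptr [ 0.5537 -0.3425]
12 handle [ 0.5451 -0.2948] ptr [ 0.5555 -0.3437]
```

View pics/hd.png

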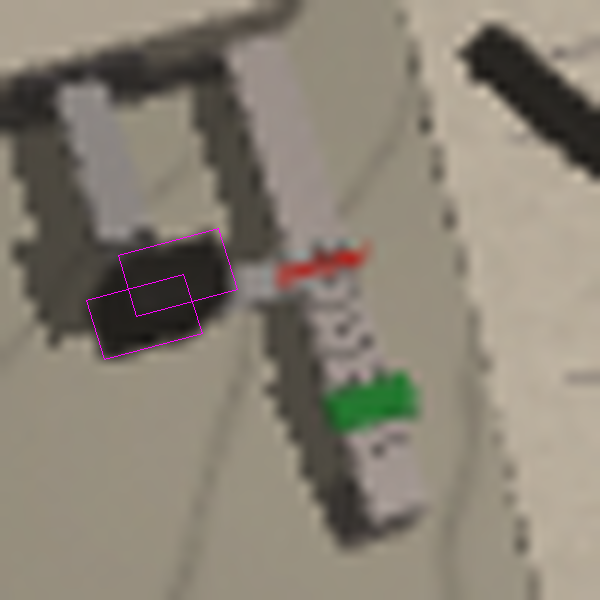

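>>> {"op": "jog_arm", "data": {"plan": [[[-2.5,-4,0,0,0,0,-0.2],[-2.5,-4.5,0,0,0,0,-0.2],[-2,-4.3,0,0,0,0,-0.2],[0,0,0,0,0,0,-0.2],[0,0,0,0,0,0,-0.2]]]}}

```text
time_s: 12.42
tcp_pos: [0.5423, -0.2953, 0.2092]
tool_rot: [0.629, 0.777, 0.0, -0.0]
ft_force: [0.9, 0.4, 0.9]
finger_gap: 0.0515
```

```bash
python3 -c "
from h import *
todo([.5451,-.2948,.0955],12)"
```

```text
t 12.43 pos [ 0.5423 -0.2953  0.2092] yaw 12.01 F [0.9 0.4 0.9] gap 0.0515
turn [-0.0002 -0.001   0.0002] shift cm now-axes [-0.02  0.28 11.37] after-turn axes [-1.000e-02  2.800e-01  1.137e+01]
```

>>> {"op": "jog_arm", "data": {"plan": [[[0,0.28,2,0,0,0,-0.2],[0,0,3,0,0,0,-0.2],[0,0,2,0,0,0,-0.2],[0,0,0,0,0,0,-0.2],[0,0,0,0,0,0,-0.2]]]}}

```text
time_s: 13.05
tcp_pos: [0.5463, -0.2947, 0.1404]
tool_rot: [0.629, 0.778, 0.0, 0.001]
ft_force: [1.2, 0.2, 0.6]
finger_gap: 0.0511
```

```bash
python3 -c "
from h import *
todo([.5451,-.2948,.0955],12)
s=snap('side','side7.png')
cv2.imwrite('pics/s7.png',cv2.resize(s['color'][90:200,270:400],None,fx=5,fy=5,interpolation=cv2.INTER_CUBIC))"
```

```text
t 13.05 pos [ 0.5463 -0.2947  0.1404] yaw 12.1 F [1.2 0.2 0.6] gap 0.0511
turn [0.0008 0.0007 0.0017] shift cm now-axes [ 0.02 -0.13  4.49] after-turn axes [ 0.01 -0.12  4.49]
```

View pics/s7.png

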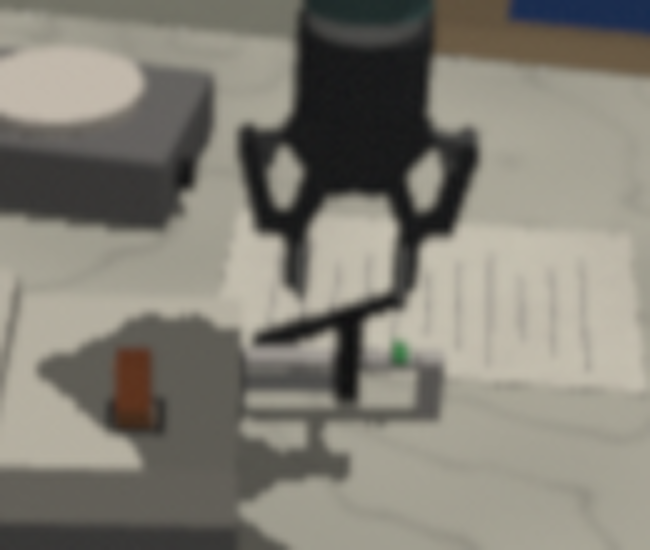

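The fingers straddle the handle (crop (347,350)), and the pen lies behind it on the paper. I'll go down and grip.

>>> {"op": "jog_arm", "data": {"plan": [[[0,-0.1,2,0,0,0,-0.2],[0,0,1.5,0,0,0,-0.2],[0,0,1,0,0,0,-0.2],[0,0,0,0,0,0,-0.2]]]}}

```text
time_s: 13.6
tcp_pos: [0.5437, -0.2948, 0.0939]
tool_rot: [0.629, 0.777, -0.0, -0.001]
ft_force: [0.4, -0.3, -0.6]
finger_gap: 0.0512
```

```bash
python3 -c "
from h import *
todo([.5451,-.2948,.0955],12)"
```

```text
t 13.6 pos [ 0.5437 -0.2948  0.0939] yaw 12.03 F [ 0.4 -0.3 -0.6] gap 0.0512
turn [-0.0012 -0.0013  0.0005] shift cm now-axes [-0.03  0.13 -0.16] after-turn axes [-0.03  0.13 -0.16]
```

>>> {"op": "jog_arm", "data": {"plan": [[[0,0.08,-0.1,0,0,0,-0.2],[0,0,0,0,0,0,1],[0,0,0,0,0,0,1],[0,0,0,0,0,0,1],[0,0,0,0,0,0,1]]]}}

```text
time_s: 14.22
tcp_pos: [0.5449, -0.2953, 0.0964]
tool_rot: [0.629, 0.777, -0.0, 0.0]
ft_force: [-3.5, 0.4, 5.0]
finger_gap: 0.0155
```

>>> {"op": "jog_arm", "data": {"plan": [[[0,0,0,0,0,0,1],[0,0,0,0,0,0,1],[0,0,0,0,0,0,1]]]}}

```text
time_s: 14.6
tcp_pos: [0.5449, -0.2954, 0.0964]
tool_rot: [0.629, 0.777, -0.0, 0.0]
ft_force: [-2.8, -0.5, 6.2]
finger_gap: 0.0151
```

```bash
python3 -c "
from h import *
todo([.5451,-.2948,.0955],12)"
```

```text
t 14.6 pos [ 0.5449 -0.2954  0.0964] yaw 12.02 F [-2.8 -0.5  6.2] gap 0.0151
turn [-0.0002  0.0008  0.0004] shift cm now-axes [0.05 0.03 0.09] after-turn axes [0.05 0.03 0.09]
```

>>> {"op": "jog_arm", "data": {"plan": [[[0,-1,0,0,0,0,1],[0,-1,0,0,0,0,1],[0,-1,0,0,0,0,1],[0,-0.6,0,0,0,0,1],[0,0,0,0,0,0,1]]]}}

```text
time_s: 15.22
tcp_pos: [0.5124, -0.3024, 0.0965]
tool_rot: [0.629, 0.778, 0.002, 0.002]
ft_force: [7.6, 2.4, 0.7]
finger_gap: 0.0152
```

>>> {"op": "jog_arm", "data": {"plan": [[[0,0,0,0,0,0,1],[0,0,0,0,0,0,1]]]}}

```text
time_s: 15.48
tcp_pos: [0.5128, -0.3023, 0.0965]
tool_rot: [0.629, 0.778, 0.002, 0.002]
ft_force: [6.8, 3.1, 0.9]
finger_gap: 0.0154
```

```bash
python3 -c "
from h import *
todo([.5097,-.3029,.0964],12)
s=snap('top','top8.png')
cv2.imwrite('pics/t8.png',cv2.resize(s['color'][170:240,370:440],None,fx=8,fy=8,interpolation=cv2.INTER_CUBIC))
s=snap('side','side8.png')
cv2.imwrite('pics/s8.png',cv2.resize(s['color'][90:200,270:400],None,fx=5,fy=5,interpolation=cv2.INTER_CUBIC))"
```

```text
t 15.47 pos [ 0.5128 -0.3023  0.0965] yaw 12.09 F [6.8 3.1 0.9] gap 0.0154
turn [0.0069 0.0006 0.0016] shift cm now-axes [ 0.   -0.31  0.01] after-turn axes [ 0.   -0.31  0.01]
```

View pics/t8.png

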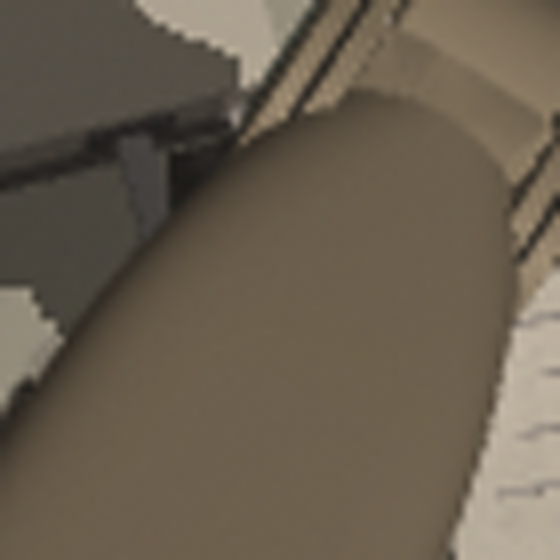

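View pics/s8.png

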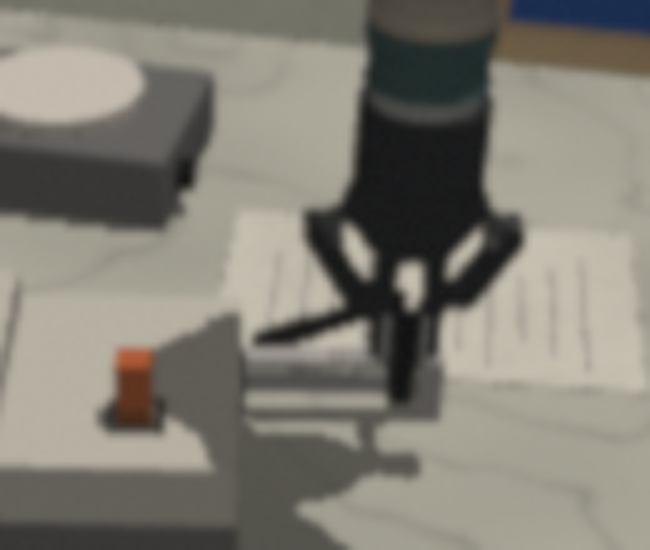

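>>> {"op": "jog_arm", "data": {"plan": [[[0,-0.3,0,0,0,0,1],[0,0,0,0,0,0,1],[0,0,0,0,0,0,1],[0,0,0,0,0,0,1]]]}}

```text
time_s: 16.08
tcp_pos: [0.51, -0.3029, 0.0965]
tool_rot: [0.629, 0.778, 0.003, 0.003]
ft_force: [7.6, 1.9, 1.3]
finger_gap: 0.0151
```

```bash
python3 - <<'E'
from h import *
todo([.5097,-.3029,.0964],12)
s=snap('side','side9.png')
a=np.radians(12);X=np.array([np.cos(a),np.sin(a)]);Y=np.array([-X[1],X[0]])
w=np.array([.6528,-.2003])
c=cv2.resize(s['color'][130:185,320:380],None,fx=10,fy=10,interpolation=cv2.INTER_CUBIC)
for pull in(.030,.036,.042):
    H=w-(.125+pull)*X-.07*Y
    # left(+y) face outline of the handle, below fingers
    q=((proj(s,[[*(H+X*i*.008+Y*.013),z] for i,z in((1,.05),(-1,.05),(-1,.105),(1,.105))])-[320,130]+.5)*10-.5).astype(int)
    cv2.polylines(c,[q],True,(255,0,255) if pull==.036 else (0,200,200),1)
cv2.imwrite('pics/s9.png',c)
E
```

```text
t 16.07 pos [ 0.51   -0.3029  0.0965] yaw 12.1 F [7.6 1.9 1.3] gap 0.0151
turn [0.0072 0.0006 0.0018] shift cm now-axes [ 0.   -0.03  0.01] after-turn axes [ 0.   -0.03  0.01]
```

View pics/s9.png

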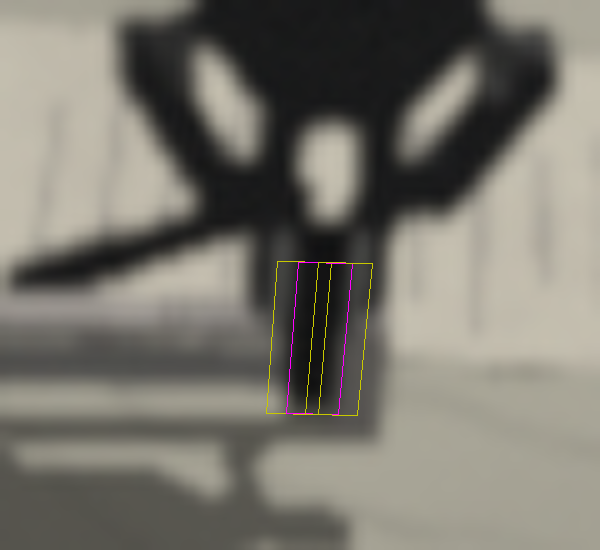

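>>> {"op": "jog_arm", "data": {"plan": [[[0,0,0,0,0,0,1],[0,0,0,0,0,0,1],[0,0,0,0,0,0,1],[0,0,0,0,0,0,1],[0,0,0,0,0,0,1]]]}}

```text
time_s: 16.75
tcp_pos: [0.51, -0.3029, 0.0965]
tool_rot: [0.629, 0.778, 0.003, 0.002]
ft_force: [7.6, 3.7, 0.8]
finger_gap: 0.0149
```

```bash
python3 -c "
from h import *
todo([.5097,-.3029,.0964],12)
print(manip.close_job())"
```

```text
t 16.75 pos [ 0.51   -0.3029  0.0965] yaw 12.1 F [7.6 3.7 0.8] gap 0.0149
turn [0.0072 0.0006 0.0018] shift cm now-axes [ 0.   -0.03  0.01] after-turn axes [ 0.   -0.03  0.01]
the job is handed in; nothing more can be done
None
```

I stood the amber standard in the photometer's well and let it go. I then gripped the black handle, pulled the slide out about 36 mm to the green clip, and handed the job in at 16.75 s with the hand still holding it.

- **Amber standard:** after release, its top matched the predicted 120 mm outline in the side view to about 1 mm. It was still upright in the last wide side view, taken during the pull.
- **Slide:** the hand was still at 0.510, -0.303 m. The measured pull was about 8 N, in line with the spring at that distance.
- **Mark position:** the two cameras disagreed slightly on the pull needed, 36.4 mm from the top and 34.8 mm from the side. The slide is at about 35.7 mm, within the 6 mm limit of both.
- **Not confirmed directly:** at the end the arm hid the pointer and clip from the top camera, and the handle hid the clip from the side. I placed the slide from the measured hand travel and the handle's outline in the side view. I took no final picture of the other standards or bystanders. No unexpected contact force showed up.

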